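# Set the polisher's speed selector and start it

### The arm

A 6-joint arm with a two-finger parallel gripper is mounted at the origin on the work surface. World frame = base frame: x ahead of the robot, y to its left, z up, the work surface at z = 0. Lengths are in m, angles in rad, forces in N, time in s.
With the tool pointing down it reaches from about 0.375 to 0.825 m from the base axis. Payload 5.5 kg.
Tool frame: the origin (TCP) lies at the very end of the fingers, on their centre line; the grasp point (between the pads) lies arm.grip_point_offset behind it (arm.grip_point_offset is the distance from the TCP to the grasp point, in m); x points along the fingers, y is the direction in which the jaws open and shut, and the axes are right-handed (so a half turn about x gives the same grasp; the last joint's range is limited). The gripper opens to 85 mm and grips with 20 to 120 N. Pads are 22 mm wide; open, the fingers measure 114 mm over their backs; the gripper's body (76 mm by 85 mm) begins 54 mm behind the grasp point. The pads swing forward as they close: fully open they stand 13 mm farther back than shut.
Start: joints at [1.286, 0.314, -0.047, 1.21, 0, 1.571], TCP at [0.169, 0.576, 0.231] pointing down, gripper open.
Joint ranges: [-2.67, 2.67], [-0.69, 1.73], [-1.03, 1.25], [-2.08, 2.16], [-1.42, 1.45], [-3.14, 3.14]. Speed limits (rad/s): [2.39, 2.39, 3.01, 3.14, 3.14, 3.14].

### API

Orientations are given as a rotation vector (axis times angle).
In Python, from bench import arm gives the robot as it stands. The module is installed in compiled form; this text tells all that it offers.
- The arm moves only by the tool step_arm, never from a script. Its argument "targets" is one flat list of numbers, 7 for each row, row after row: the shift along the world's x, y, z each as a share of 100 mm, from -1 to 1, then the turn, a rotation vector about the world's x, y, z each as a share of 60 degrees, from -1 to 1, then the gripper's target within -1 to 1 (fully open at 1, half-way at 0, shut at -1). In form: [tx, ty, tz, ax, ay, az, claw, tx, ty, tz, ax, ay, az, claw, ...]. A call has exactly 10 rows; each row is the pose to reach, as a shift and turn from the pose commanded when the call began; what a row does not reach only later rows make up. A row lasts 1/12 s, in which the tool goes at most 41.7 mm and 7.16 degrees, less where a joint would pass 70% of its speed; a pose out of reach is approached as far as the arm can. A call with a number of a shift or a turn outside -1 to 1 is refused whole. A call with a gripper value outside its range is refused whole. The fingers move at their own pace and stop on an object; "newtons" is the grip in N (left out, the last holds). Time passes only in rows, so rows that repeat a pose let the fingers close, or fill a call up. It gives the time, the measured TCP pose, the force and the opening at its end, in the units of the state.
- arm.get_obs(): the state, without advancing time (a new reading comes with each control period).
- arm.camera(name): name is "scene" or "top" or "wrist"; returns a dict with "color" (480x640x3 uint8, red, green, blue), "range_z" (480x640 float32, m along the optical axis (not along the pixel's ray), 0 where there is no reading), "mtx" (3x3 intrinsics, pixels), "world_from_camera" (4x4, takes a point from camera to world coordinates); the wrist camera has in their place "T_tool_cam" (4x4, takes a point from camera to tool coordinates, whose origin is the TCP and whose axes are the tool frame's). Camera axes: x right, y up, looking along -z (the intrinsics and any distortion apply to the point x, -y, -z); pixel columns grow to the right and rows downward; lengths in m; the calibration is good to about 2 mm. The wrist camera is an equidistant fisheye: a pixel r from the principal point sees the ray r / f radians off the axis. A picture is of the moment at which its call begins: read the wrist's pose just before it.
- arm.sign_off(): hands the job in, once; it reports no verdict.
The state is a dict: "time_s": time; "qpos": joint angles; "qd": joint speeds; "joint_torque": joint torques, N m; "tool_pos": TCP position; "orientation": TCP orientation; "force": force on the tool from outside, world axes, zero at the start; "torque": the same for the moment, N m; "gripper_width": finger opening in m.
Only numpy, scipy, OpenCV 4.12 (cv2) and the standard library are available. Lean on these libraries where they do the work, as an engineer would, in place of code of your own. Each camera call takes 0.05 s, during which the arm holds its last target.

### The job

Push the lever of the speed selector round with a fingertip, counting the clicks, until it rests at the fourth speed mark after off; only then push the start button fully in and let it come back out. Do not take the lever between the fingers, do not shift or lift the control box, and leave the stop button and the things lying around alone.

Things in the scene. Friction and masses are not known exactly. Their poses are not given: they have to be found in the camera images.
- box: Free-standing grey control box of the polishing machine, 3 kg, 200 mm (its x) by 180 mm (its y), with a flat aluminium panel on top, 70 mm above the bench. Origin: centre of its underside; z up; its -x side faces the robot, give or take its yaw. The selector is in its far half, two push buttons in its near half.
- dial_centre (a point): Point on the panel on the selector's upright axis, 20 mm along the box's +x from its centre; axes as the box's. Flat marks 61 to 78 mm from it, 30 degrees apart: a small ring (off), 75 degrees from the box's +x towards its +y, then, clockwise from above, five black bars of growing length: speeds 1 to 5. Speed 4 is thus 45 degrees from the box's +x towards its -y.
- selector (a joint): Selector angle, rad, growing clockwise from above: 0 at off, a click every 0.5236: speeds 1 to 5 at 0.524, 1.047, 1.571, 2.094, 2.618. Stops 0.1 beyond off and 5. Starts at off, 1 or 2. A sprung index holds each position and pulls in from nearly half a click either side; pushing out takes 2 to 5 N near the lever's end; past half way it snaps on to the next and stays.
- lever_tip (a point): On the lever's top face, 52 mm from the axis, 22 mm above the panel. x points outward along the lever, y to its left (the side to push for clockwise), z up. The lever is a black bar 12 mm wide with a white line on top, from a hub of 17 mm radius, 16 mm high, to a round end 58 mm from the axis; underside 4 mm, top 22 mm above the panel.
- start (a joint): Travel of the start button in m: 0 out, 0.006 fully in. It springs back when let go; fully in takes 5 N.
- start_top (a point): Middle of the start button's top: flat round black button, 28 mm diameter, in a steel collar (44 mm diameter, 12 mm high), top 22 mm above the panel; 66 mm along the box's -x and 45 mm along its +y from the box's centre. Pushed straight down; fully in, it still stands 4 mm above the collar.
- stop (a joint): Travel of the stop button in m, 0 out, 0.005 in. To be left alone.
- stop_top (a point): Middle of the top of the stop button: wide black mushroom head of 42 mm diameter, 30 mm above the panel, 66 mm from the box's centre along its -x and 45 mm along its -y.
- casting: Loose round aluminium casting, 130 mm diameter, 10 mm thick, with two lugs, lying beside the box. Origin: centre of its underside. Leave alone.
- hammer: Loose hammer with a wooden handle, 260 mm long along its x, lying on the other side of the box. Origin: middle of its length, on the bench. Leave alone.
- sleeve: Loose standing steel sleeve, 60 mm diameter, 55 mm high, behind the box. Origin: centre of its underside. Leave alone.
- pan_knob: Loose small cast knob, 36 mm diameter, 38 mm high, standing behind the box. Origin: centre of its underside. Leave alone.

How it is judged:
By the outcome, as a careful person would: the job done as asked, in the order asked, and still so for the second after the job is handed in, with the robot touching nothing.
It also fails if it takes over 51 s, if anything falls off the work surface, if the arm or the gripper's body presses on something with over 40 N, if the wrist force passes 120 N, or if a joint passes its speed limit or range.

## Working session

There is one attempt and no reset: what is moved stays moved. The work goes in short steps, Python scripts to look and compute and a tool call to move; the robot and the scene stay as the last step left them, time stands still between calls to the robot, and variables do not carry over. Pictures are saved under pics/ and viewed, and the job is handed in when it is done.

Besides the shell and the picture viewer there is one more tool, called after "Emit:" by a JSON object that holds its "fn" and its "kwargs". step_arm: Moves the arm, as the interface text tells. Its arguments: {"type":"object","properties":{"targets":{"type":"array","items":{"type":"number","minimum":-1,"maximum":1}},"newtons":{"type":"number"}},"required":["targets"]}

```bash
mkdir -p pics; cat > h.py <<'E'
import numpy as np,cv2
from scipy.spatial.transform import Rotation as R
from bench import arm
def pix2plane(c,u,v,z):
    K=c['mtx'];T=c['world_from_camera']
    p=np.array([(u-K[0,2])/K[0,0],-(v-K[1,2])/K[1,1],-1.])
    d=T[:3,:3]@p;o=T[:3,3]
    return o+d*(z-o[2])/d[2]
def depthpts(c):
    K=c['mtx'];T=c['world_from_camera'];v,u=np.mgrid[:480,:640];Z=c['range_z']
    P=np.stack([(u-K[0,2])/K[0,0]*Z,-(v-K[1,2])/K[1,1]*Z,-Z],-1)
    return P@T[:3,:3].T+T[:3,3]
E
python3 - <<'E'
from h import *
o=arm.get_obs();print(o, arm.grip_point_offset)
import pickle
for n in('top','scene'):
    c=arm.camera(n);cv2.imwrite(f'pics/{n}0.png',c['color'][...,::-1]);pickle.dump(c,open(n+'0.pkl','wb'));print(n,{k:v for k,v in c.items() if k not in('color','range_z')})
E
```

```text
{'time_s': 0.0, 'qpos': array([ 1.28596350e+00,  3.14239858e-01, -4.80720032e-02,  1.21023093e+00,
        1.80761031e-05,  1.57081605e+00]), 'qd': array([-0.00044145, -0.00056533,  0.00012043,  0.00026276, -0.00057282,
        0.00095953]), 'joint_torque': array([ 4.17312640e-04, -5.39589393e+01,  3.39753699e+01,  1.91998563e-02,
        4.95192307e-05, -5.23681685e-07]), 'tool_pos': array([0.16842647, 0.57525992, 0.2304294 ]), 'orientation': array([ 0.22223452,  1.55947328, -0.22495369]), 'force': array([ 0.12887839, -0.12055876,  0.3750428 ]), 'torque': array([-0.04373084, -0.00935771,  0.01601171]), 'gripper_width': 0.08557758208634039} 0.0187
top {'mtx': array([[608.89752344,   0.        , 325.2012878 ],
       [  0.        , 608.89752344, 245.02908481],
       [  0.        ,   0.        ,   1.        ]]), 'world_from_camera': array([[ 0.00727211,  0.99507814, -0.0988262 ,  0.48422207],
       [-0.99995222,  0.0078819 ,  0.00578135,  0.04676827],
       [ 0.00653184,  0.09877943,  0.99508792,  1.52717465],
       [ 0.        ,  0.        ,  0.        ,  1.        ]])}
scene {'mtx': array([[455.44981781,   0.        , 305.23956122],
       [  0.        , 455.44981781, 246.3251737 ],
       [  0.        ,   0.        ,   1.        ]]), 'world_from_camera': array([[-0.33097519, -0.78859866,  0.51823505,  1.04830761],
       [ 0.94352097, -0.26785844,  0.19498724,  0.18760598],
       [-0.01495305,  0.55350158,  0.83271388,  0.77680305],
       [ 0.        ,  0.        ,  0.        ,  1.        ]])}
```

View pics/top0.png

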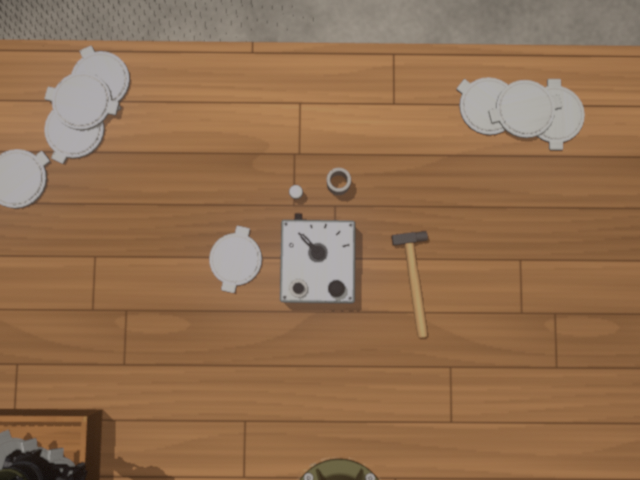

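View pics/scene0.png

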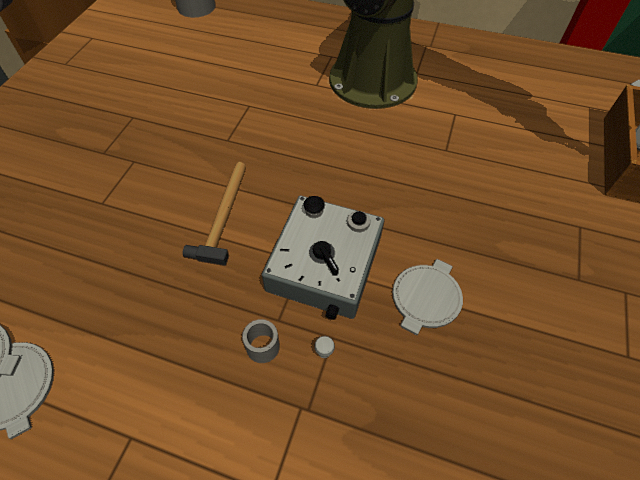

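The top view shows the box at about (318,261) with the off ring at (291,245) and the bars for speeds 2 to 5 at (312,226), (325,226), (338,232) and (346,246). The lever covers mark 1, so it starts at speed 1. Next I'll measure the box pose.

```bash
python3 - <<'E'
from h import *
import pickle
c=pickle.load(open('top0.pkl','rb'));P=depthpts(c)
m=((P[...,2]>.055)&(P[...,2]<.085)).astype(np.uint8)
m[:, :265]=0;m[:,375:]=0;m[:215]=0;m[310:]=0
m=cv2.morphologyEx(cv2.morphologyEx(m,cv2.MORPH_CLOSE,np.ones((9,9))),cv2.MORPH_OPEN,np.ones((9,9)))
cs,_=cv2.findContours(m,cv2.RETR_EXTERNAL,cv2.CHAIN_APPROX_NONE);k=max(cs,key=cv2.contourArea)[:,0]
W=np.array([pix2plane(c,u,v,.07)[:2] for u,v in k],np.float32)
print('depth rect',cv2.minAreaRect(W), np.median(P[...,2][m>0]))
g=cv2.cvtColor(c['color'],cv2.COLOR_RGB2GRAY)
# dark blobs
def cen(u0,u1,v0,v1,z,t=60):
    b=g[v0:v1,u0:u1]<t;v,u=np.nonzero(b);return (u.mean()+u0,v.mean()+v0,len(u)),pix2plane(c,u.mean()+u0,v.mean()+v0,z)
print('stop',cen(325,349,276,301,.10))
print('start',cen(288,310,278,299,.092))
print('hub',cen(307,330,242,264,.086))
cv2.imwrite('pics/topz.png',cv2.resize(c['color'][205:315,260:380,::-1],None,fx=5,fy=5,interpolation=cv2.INTER_CUBIC))
s=pickle.load(open('scene0.pkl','rb'))
cv2.imwrite('pics/scz.png',cv2.resize(s['color'][185:325,250:400,::-1],None,fx=4,fy=4,interpolation=cv2.INTER_CUBIC))
E
```

```text
depth rect ((0.5901309847831726, 0.056391771882772446), (0.17927592992782593, 0.19821952283382416), 89.48336029052734) 0.07080374310175697
stop ((np.float64(336.21153846153845), np.float64(288.44871794871796), 156), array([0.52410274, 0.01197985, 0.1       ]))
start ((np.float64(298.0), np.float64(288.7368421052632), 19), array([0.52298058, 0.10163401, 0.092     ]))
hub ((np.float64(317.25), np.float64(250.91666666666666), 12), array([0.61314368, 0.05718551, 0.086     ]))
```

View pics/topz.png

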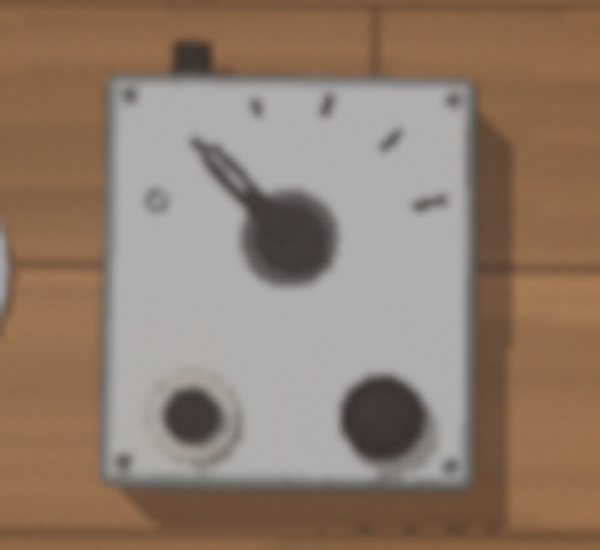

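View pics/scz.png

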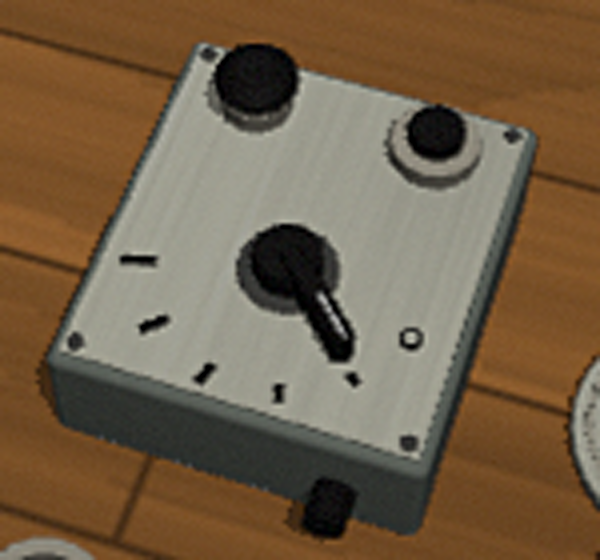

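```bash
python3 - <<'E'
from h import *
o=arm.get_obs();M=R.from_rotvec(o['orientation']).as_matrix();print(M.round(3))
print('tool y yaw deg',np.degrees(np.arctan2(M[1,1],M[0,1])))
D=np.array([.610,.0566])
for th in (65,60,45,30,15,0,-10,-25,-30,-39,-45,-15):
    t=np.radians(th);F=D+.048*np.array([np.cos(t),np.sin(t)])+.017*np.array([-np.sin(t),np.cos(t)])
    print(th,(F*1000).round(1))
E
```

```text
[[-0.     0.281  0.96 ]
 [-0.001  0.96  -0.281]
 [-1.    -0.002  0.   ]]
tool y yaw deg 73.67962625279505
65 [614.9 107.3]
60 [619.3 106.7]
45 [631.9 102.6]
30 [643.1  95.3]
15 [652.   85.4]
0 [658.   73.6]
-10 [660.2  65. ]
-25 [660.7  51.7]
-30 [660.1  47.3]
-39 [658.   39.6]
-45 [656.   34.7]
-15 [660.8  60.6]
```

Emit:
{"fn": "step_arm", "kwargs": {"targets": [0.1, -0.1, 0, 0, 0, -0.023, -1, 0.2, -0.2, 0, 0, 0, -0.046, -1, 0.3, -0.3, 0, 0, 0, -0.069, -1, 0.4, -0.4, 0, 0, 0, -0.092, -1, 0.5, -0.5, 0, 0, 0, -0.115, -1, 0.6, -0.6, 0, 0, 0, -0.138, -1, 0.7, -0.7, 0, 0, 0, -0.161, -1, 0.8, -0.8, 0, 0, 0, -0.184, -1, 0.9, -0.9, 0, 0, 0, -0.207, -1, 1, -1, 0, 0, 0, -0.23, -1], "newtons": 40}}

```text
time_s: 0.93
tool_pos: [0.2696, 0.4747, 0.2314]
orientation: [0.414, 1.531, -0.414]
force: [1.1, -0.1, 0.4]
gripper_width: -0.0
```

Emit:
{"fn": "step_arm", "kwargs": {"targets": [0.1, -0.1, 0, 0, 0, 0, -1, 0.2, -0.2, 0, 0, 0, 0, -1, 0.3, -0.3, 0, 0, 0, 0, -1, 0.4, -0.4, 0, 0, 0, 0, -1, 0.5, -0.5, 0, 0, 0, 0, -1, 0.6, -0.6, 0, 0, 0, 0, -1, 0.7, -0.7, 0, 0, 0, 0, -1, 0.8, -0.8, 0, 0, 0, 0, -1, 0.9, -0.9, 0, 0, 0, 0, -1, 1, -1, 0, 0, 0, 0, -1]}}

```text
time_s: 1.77
tool_pos: [0.3694, 0.3747, 0.2313]
orientation: [0.413, 1.531, -0.413]
force: [0.1, -0.0, -0.6]
gripper_width: -0.0002
```

Emit:
{"fn": "step_arm", "kwargs": {"targets": [0.1, -0.1, 0, 0, 0, 0, -1, 0.2, -0.2, 0, 0, 0, 0, -1, 0.3, -0.3, 0, 0, 0, 0, -1, 0.4, -0.4, 0, 0, 0, 0, -1, 0.5, -0.5, 0, 0, 0, 0, -1, 0.6, -0.6, 0, 0, 0, 0, -1, 0.7, -0.7, 0, 0, 0, 0, -1, 0.8, -0.8, 0, 0, 0, 0, -1, 0.9, -0.9, 0, 0, 0, 0, -1, 1, -1, 0, 0, 0, 0, -1]}}

```text
time_s: 2.6
tool_pos: [0.4692, 0.2746, 0.2313]
orientation: [0.413, 1.531, -0.413]
force: [-0.4, 0.8, -0.0]
gripper_width: 0.0001
```

Emit:
{"fn": "step_arm", "kwargs": {"targets": [0.1, -0.1, 0, 0, 0, 0, -1, 0.2, -0.2, 0, 0, 0, 0, -1, 0.3, -0.3, 0, 0, 0, 0, -1, 0.4, -0.4, 0, 0, 0, 0, -1, 0.5, -0.5, 0, 0, 0, 0, -1, 0.6, -0.6, 0, 0, 0, 0, -1, 0.7, -0.7, 0, 0, 0, 0, -1, 0.8, -0.8, 0, 0, 0, 0, -1, 0.9, -0.9, 0, 0, 0, 0, -1, 1, -1, 0, 0, 0, 0, -1]}}

```text
time_s: 3.43
tool_pos: [0.5696, 0.1748, 0.2313]
orientation: [0.412, 1.531, -0.412]
force: [0.7, -0.5, 0.6]
gripper_width: -0.0002
```

Emit:
{"fn": "step_arm", "kwargs": {"targets": [0.06, -0.08, -0.1, 0, 0, 0, -1, 0.12, -0.16, -0.2, 0, 0, 0, -1, 0.18, -0.24, -0.3, 0, 0, 0, -1, 0.24, -0.32, -0.4, 0, 0, 0, -1, 0.3, -0.4, -0.5, 0, 0, 0, -1, 0.36, -0.48, -0.6, 0, 0, 0, -1, 0.42, -0.56, -0.7, 0, 0, 0, -1, 0.47, -0.67, -0.8, 0, 0, 0, -1, 0.47, -0.67, -0.81, 0, 0, 0, -1, 0.47, -0.67, -0.81, 0, 0, 0, -1]}}

```text
time_s: 4.27
tool_pos: [0.6151, 0.1081, 0.1492]
orientation: [0.413, 1.533, -0.413]
force: [-0.2, 0.6, 0.0]
gripper_width: -0.0
```

```bash
python3 - <<'E'
from h import *
o=arm.get_obs();print(o['tool_pos'],o['force'],o['qpos'])
c=arm.camera('scene');cv2.imwrite('pics/s1.png',cv2.resize(c['color'][125:345,190:430,::-1],None,fx=2.5,fy=2.5))
c=arm.camera('wrist');cv2.imwrite('pics/w1.png',c['color'][...,::-1])
E
```

```text
[0.61508637 0.10805257 0.14918843] [-0.16539908  0.61117042  0.00956292] [ 1.73758898e-01  4.02331969e-01 -1.11131548e-01  1.05926940e+00
  2.59184875e-04  7.00567724e-01]
```

View pics/s1.png

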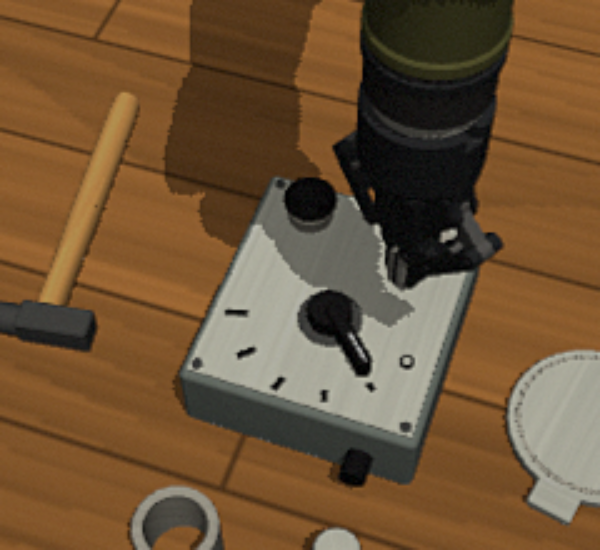

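View pics/w1.png

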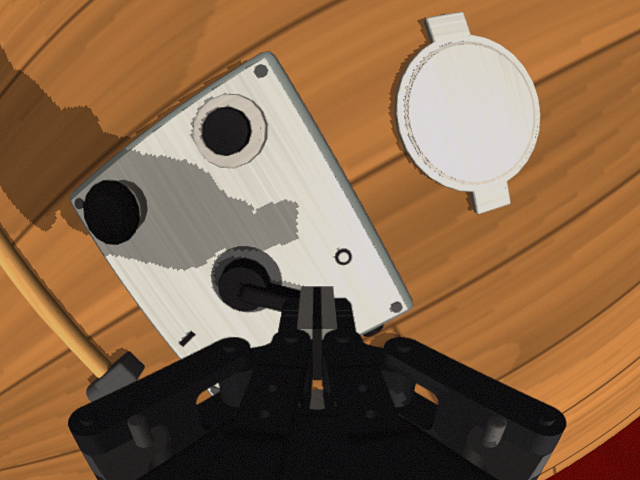

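The lever is at mark 1, and the shut fingers are clear on its left side (scene tip at about (400,285)). I'll lower now.

Emit:
{"fn": "step_arm", "kwargs": {"targets": [0, 0, -0.1, 0, 0, 0, -1, 0, 0, -0.2, 0, 0, 0, -1, 0, 0, -0.3, 0, 0, 0, -1, 0, 0, -0.4, 0, 0, 0, -1, 0, 0, -0.45, 0, 0, 0, -1, 0, 0, -0.52, 0, 0, 0, -1, 0, 0, -0.58, 0, 0, 0, -1, 0, 0, -0.63, 0, 0, 0, -1, 0, 0, -0.68, 0, 0, 0, -1, 0, 0, -0.68, 0, 0, 0, -1]}}

```text
time_s: 5.2
tool_pos: [0.615, 0.1087, 0.0812]
orientation: [0.412, 1.533, -0.413]
force: [0.5, 0.7, 0.2]
gripper_width: -0.0001
```

```bash
python3 - <<'E'
from h import *
o=arm.get_obs();print(o['tool_pos'],o['force'],o['qpos'])
c=arm.camera('scene');cv2.imwrite('pics/s2.png',cv2.resize(c['color'][125:345,190:430,::-1],None,fx=2.5,fy=2.5))
E
```

```text
[0.61498243 0.10869238 0.08115436] [0.45327788 0.71614322 0.16874038] [ 1.74934837e-01  4.54162506e-01 -1.98050567e-01  9.19972719e-01
 -1.45065528e-06  7.00642421e-01]
```

View pics/s2.png

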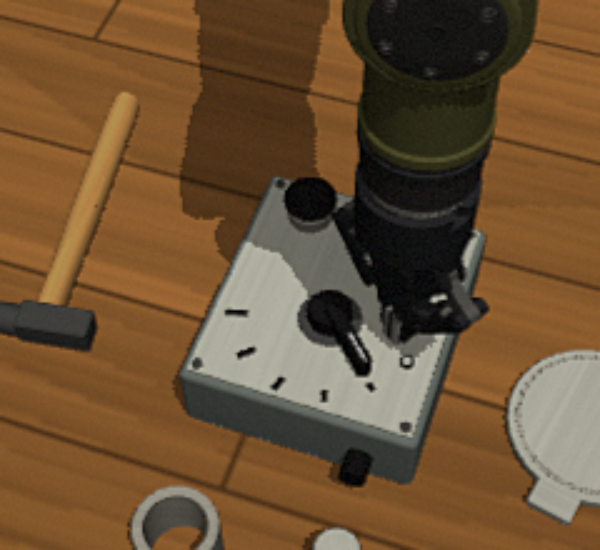

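Emit:
{"fn": "step_arm", "kwargs": {"targets": [0.05, -0.02, 0, 0, 0, -0.06, -1, 0.1, -0.03, 0, 0, 0, -0.12, -1, 0.14, -0.045, 0, 0, 0, -0.18, -1, 0.17, -0.06, 0, 0, 0, -0.25, -1, 0.2, -0.077, 0, 0, 0, -0.31, -1, 0.23, -0.095, 0, 0, 0, -0.37, -1, 0.255, -0.115, 0, 0, 0, -0.44, -1, 0.28, -0.134, 0, 0, 0, -0.5, -1, 0.31, -0.16, 0, 0, 0, -0.57, -1, 0.33, -0.183, 0, 0, 0, -0.633, -1]}}

```text
time_s: 6.08
tool_pos: [0.6493, 0.0906, 0.0829]
orientation: [0.926, 1.364, -0.925]
force: [0.5, -0.2, -0.1]
gripper_width: -0.0001
```

```bash
python3 - <<'E'
from h import *
o=arm.get_obs();print(o['tool_pos'],o['force'],o['qpos'])
M=R.from_rotvec(o['orientation']).as_matrix();print(np.degrees(np.arctan2(M[1,1],M[0,1])))
c=arm.camera('scene');cv2.imwrite('pics/s3.png',cv2.resize(c['color'][125:345,190:430,::-1],None,fx=2.5,fy=2.5))
E
```

```text
[0.64930056 0.09056628 0.08291284] [ 0.54178807 -0.23561182 -0.07049229] [ 1.38548184e-01  5.03917522e-01 -1.13989307e-01  9.51737212e-01
  8.02169032e-05  1.33052983e+00]
21.704491511342685
```

View pics/s3.png

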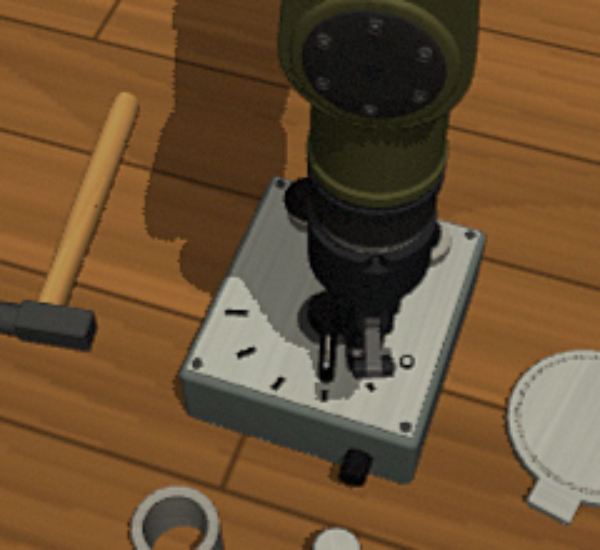

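The lever now rests at speed 2: its tip is at (326,380), in line with the mark at (324,395). The box hasn't moved. Next click.

Emit:
{"fn": "step_arm", "kwargs": {"targets": [0.01, -0.02, 0, 0, 0, -0.05, -1, 0.025, -0.045, 0, 0, 0, -0.1, -1, 0.04, -0.07, 0, 0, 0, -0.16, -1, 0.055, -0.1, 0, 0, 0, -0.21, -1, 0.07, -0.125, 0, 0, 0, -0.26, -1, 0.08, -0.15, 0, 0, 0, -0.31, -1, 0.09, -0.17, 0, 0, 0, -0.36, -1, 0.096, -0.195, 0, 0, 0, -0.41, -1, 0.103, -0.22, 0, 0, 0, -0.46, -1, 0.106, -0.24, 0, 0, 0, -0.5, -1]}}

```text
time_s: 6.97
tool_pos: [0.6595, 0.0665, 0.0828]
orientation: [1.314, 1.138, -1.313]
force: [-0.6, -0.4, 0.2]
gripper_width: -0.0
```

```bash
python3 - <<'E'
from h import *
o=arm.get_obs();print(o['tool_pos'],o['force'],o['qpos'])
M=R.from_rotvec(o['orientation']).as_matrix();print(np.degrees(np.arctan2(M[1,1],M[0,1])))
c=arm.camera('scene');cv2.imwrite('pics/s4.png',cv2.resize(c['color'][125:345,190:430,::-1],None,fx=2.5,fy=2.5))
E
```

```text
[0.65949537 0.06646745 0.08275648] [-0.60837985 -0.44561892  0.20731721] [ 1.00433738e-01  5.16996849e-01 -9.30477148e-02  9.60050273e-01
  2.48346253e-05  1.81358415e+00]
-8.156291258291807
```

View pics/s4.png

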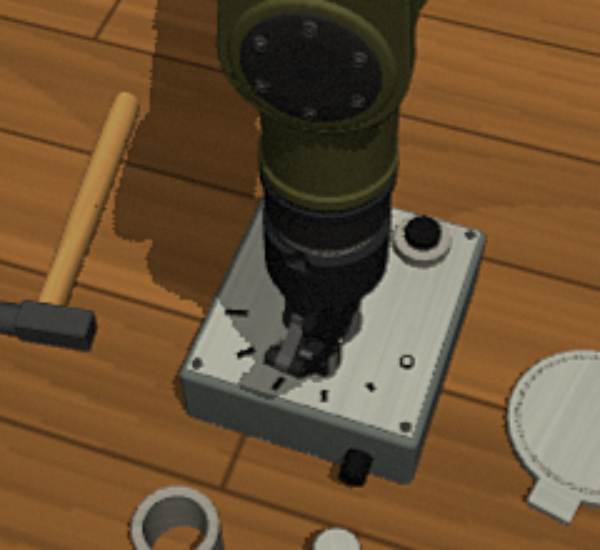

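The lever is partly hidden behind the finger. The force is about zero with the finger at -8°, so it has snapped on to speed 3. One more click.

Emit:
{"fn": "step_arm", "kwargs": {"targets": [0.005, -0.025, 0, 0, 0, -0.05, -1, 0.01, -0.05, 0, 0, 0, -0.1, -1, 0.013, -0.075, 0, 0, 0, -0.145, -1, 0.013, -0.1, 0, 0, 0, -0.19, -1, 0.013, -0.125, 0, 0, 0, -0.24, -1, 0.012, -0.15, 0, 0, 0, -0.285, -1, 0.01, -0.175, 0, 0, 0, -0.335, -1, 0.005, -0.2, 0, 0, 0, -0.38, -1, -0.002, -0.225, 0, 0, 0, -0.43, -1, -0.009, -0.25, 0, 0, 0, -0.48, -1]}}

```text
time_s: 7.85
tool_pos: [0.6584, 0.0416, 0.0827]
orientation: [1.666, 0.832, -1.665]
force: [-0.2, 0.3, -0.5]
gripper_width: -0.0001
```

```bash
python3 - <<'E'
from h import *
o=arm.get_obs();print(o['tool_pos'],o['force'],o['qpos'])
M=R.from_rotvec(o['orientation']).as_matrix();print(np.degrees(np.arctan2(M[1,1],M[0,1])))
c=arm.camera('scene');cv2.imwrite('pics/s5.png',cv2.resize(c['color'][125:345,190:430,::-1],None,fx=2.5,fy=2.5))
E
```

```text
[0.65843003 0.0415891  0.0826605 ] [-0.20687032  0.34359017 -0.50533393] [ 6.30398083e-02  5.11833168e-01 -1.01724843e-01  9.56707449e-01
  8.06082020e-05  2.27801262e+00]
-36.90859680060906
```

View pics/s5.png

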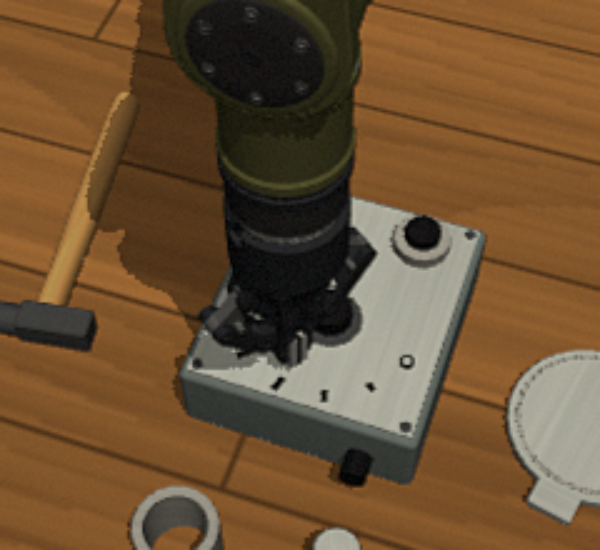

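Force is near zero, as expected after the snap. I'll back away from the lever, lift, and check it.

Emit:
{"fn": "step_arm", "kwargs": {"targets": [0.02, 0.03, 0, 0, 0, 0, -1, 0.05, 0.07, 0, 0, 0, 0, -1, 0.09, 0.12, 0, 0, 0, 0, -1, 0.09, 0.12, 0.12, 0, 0, 0, -1, 0.09, 0.12, 0.25, 0, 0, 0, -1, 0.09, 0.12, 0.4, 0, 0, 0, -1, 0.0, 0.3, 0.6, 0, 0, 0, -1, -0.1, 0.5, 0.7, 0, 0, 0, -1, -0.3, 0.8, 0.7, 0, 0, 0, -1, -0.4, 1, 0.7, 0, 0, 0, -1]}}

```text
time_s: 8.73
tool_pos: [0.6178, 0.1437, 0.1545]
orientation: [1.667, 0.834, -1.663]
force: [0.1, 0.0, -0.8]
gripper_width: 0.0
```

```bash
python3 - <<'E'
from h import *
o=arm.get_obs();print(o['tool_pos'],o['force'],o['qpos'])
c=arm.camera('scene');cv2.imwrite('pics/s6.png',cv2.resize(c['color'][125:345,190:430,::-1],None,fx=2.5,fy=2.5))
c=arm.camera('top');cv2.imwrite('pics/t6.png',cv2.resize(c['color'][205:315,260:380,::-1],None,fx=5,fy=5,interpolation=cv2.INTER_CUBIC))
E
```

```text
[0.61780542 0.14368133 0.15449242] [ 0.11622144  0.00424791 -0.82820853] [ 2.27983184e-01  4.13364068e-01 -8.21465791e-02  1.07317537e+00
  1.00085490e-03  2.44138906e+00]
```

View pics/s6.png

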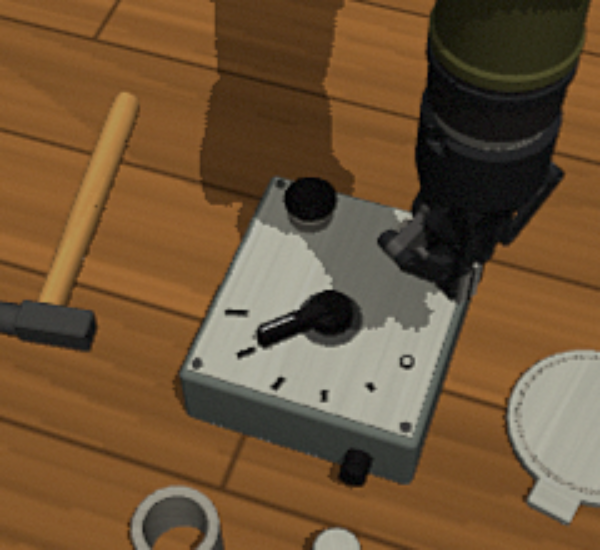

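View pics/t6.png

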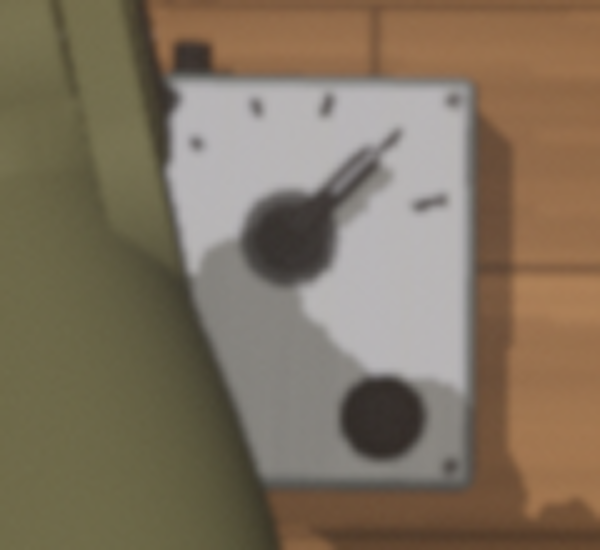

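The lever is at speed 4: in the scene view its white line points at (246,352), and in the top view at the fourth bar, (400,132). The box hasn't moved. Next is the start button, with the jaws turned along x to stay clear of the stop button.

Emit:
{"fn": "step_arm", "kwargs": {"targets": [-0.1, -0.05, 0, 0, 0, 0.07, -1, -0.2, -0.09, 0, 0, 0, 0.14, -1, -0.3, -0.14, 0, 0, 0, 0.21, -1, -0.4, -0.18, 0, 0, 0, 0.28, -1, -0.5, -0.23, 0, 0, 0, 0.35, -1, -0.6, -0.28, 0, 0, 0, 0.42, -1, -0.7, -0.32, 0, 0, 0, 0.5, -1, -0.8, -0.37, 0, 0, 0, 0.58, -1, -0.94, -0.42, -0.1, 0, 0, 0.615, -1, -0.94, -0.42, -0.2, 0, 0, 0.615, -1]}}

```text
time_s: 9.67
tool_pos: [0.5233, 0.0985, 0.1331]
orientation: [1.208, 1.209, -1.209]
force: [-0.5, -0.0, -0.6]
gripper_width: -0.0001
```

Emit:
{"fn": "step_arm", "kwargs": {"targets": [0, 0, -0.05, 0, 0, 0, -1, 0, 0, -0.1, 0, 0, 0, -1, 0, 0, -0.15, 0, 0, 0, -1, 0, 0, -0.2, 0, 0, 0, -1, 0, 0, -0.25, 0, 0, 0, -1, 0, 0, -0.28, 0, 0, 0, -1, 0, 0, -0.3, 0, 0, 0, -1, 0, 0, -0.32, 0, 0, 0, -1, 0, 0, -0.34, 0, 0, 0, -1, 0, 0, -0.34, 0, 0, 0, -1]}}

```text
time_s: 10.5
tool_pos: [0.5242, 0.0995, 0.0981]
orientation: [1.209, 1.209, -1.209]
force: [0.2, 0.2, -0.2]
gripper_width: -0.0006
```

```bash
python3 - <<'E'
from h import *
o=arm.get_obs();print(o['tool_pos'],o['force'],o['qpos'])
M=R.from_rotvec(o['orientation']).as_matrix();print(np.degrees(np.arctan2(M[1,1],M[0,1])))
c=arm.camera('scene');cv2.imwrite('pics/s7.png',cv2.resize(c['color'][125:345,190:430,::-1],None,fx=2.5,fy=2.5))
c=arm.camera('wrist');cv2.imwrite('pics/w7.png',c['color'][...,::-1])
E
```

```text
[0.52417894 0.0994933  0.09805311] [ 0.22172407  0.18138756 -0.20305252] [ 1.87601466e-01  2.82995053e-01 -4.08025652e-01  8.80035338e-01
 -4.02135773e-05  1.75837592e+00]
0.0012526984168108406
```

View pics/s7.png

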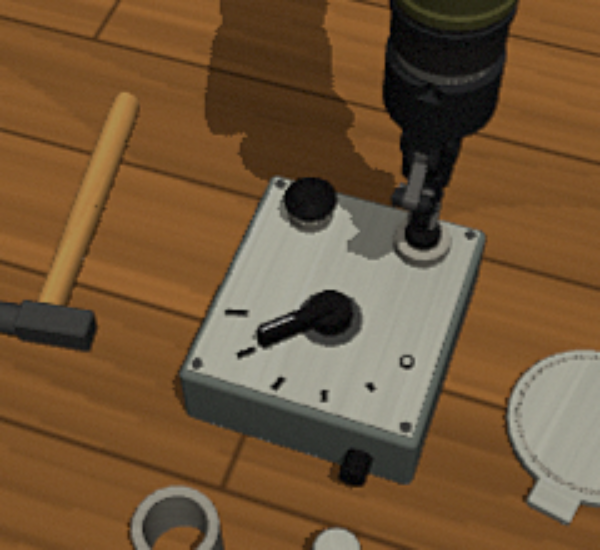

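View pics/w7.png

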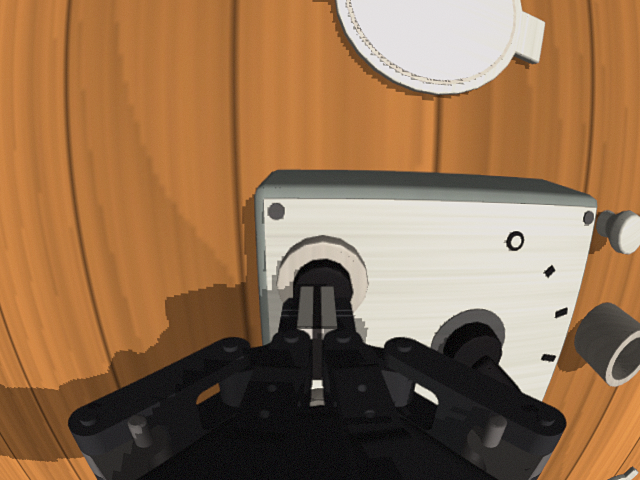

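The fingertip is just above the start button (scene (422,232)) and well centred on it. I'll press in small steps.

Emit:
{"fn": "step_arm", "kwargs": {"targets": [0, 0.02, -0.02, 0, 0, 0, -1, 0, 0.02, -0.04, 0, 0, 0, -1, 0, 0.02, -0.05, 0, 0, 0, -1, 0, 0.02, -0.06, 0, 0, 0, -1, 0, 0.02, -0.07, 0, 0, 0, -1, 0, 0.02, -0.08, 0, 0, 0, -1, 0, 0.02, -0.09, 0, 0, 0, -1, 0, 0.02, -0.1, 0, 0, 0, -1, 0, 0.02, -0.11, 0, 0, 0, -1, 0, 0.02, -0.11, 0, 0, 0, -1]}}

```text
time_s: 11.43
tool_pos: [0.5243, 0.1016, 0.0873]
orientation: [1.209, 1.209, -1.209]
force: [-0.9, -0.0, 3.7]
gripper_width: -0.0003
```

Force has reached 3.7 N at z = 0.0873. I'll go 1 to 3 mm further, until it hits the stop.

Emit:
{"fn": "step_arm", "kwargs": {"targets": [0, 0, -0.005, 0, 0, 0, -1, 0, 0, -0.01, 0, 0, 0, -1, 0, 0, -0.015, 0, 0, 0, -1, 0, 0, -0.018, 0, 0, 0, -1, 0, 0, -0.021, 0, 0, 0, -1, 0, 0, -0.024, 0, 0, 0, -1, 0, 0, -0.024, 0, 0, 0, -1, 0, 0, -0.024, 0, 0, 0, -1, 0, 0, -0.024, 0, 0, 0, -1, 0, 0, -0.024, 0, 0, 0, -1]}}

```text
time_s: 12.27
tool_pos: [0.5243, 0.1016, 0.0859]
orientation: [1.21, 1.209, -1.209]
force: [-4.5, -1.4, 13.9]
gripper_width: 0.0003
```

Force is 13.9 N and motion has stalled at z = 0.0859, so the button is fully in. Next I'll lift straight up and retreat.

Emit:
{"fn": "step_arm", "kwargs": {"targets": [0, 0, 0.02, 0, 0, 0, -1, 0, 0, 0.05, 0, 0, 0, -1, 0, 0, 0.1, 0, 0, 0, -1, 0, 0, 0.2, 0, 0, 0, -1, 0, 0, 0.35, 0, 0, 0, -1, 0, 0, 0.5, 0, 0, 0, -1, 0, 0, 0.65, 0, 0, 0, -1, 0, 0, 0.8, 0, 0, 0, -1, 0, 0, 0.95, 0, 0, 0, -1, 0, 0, 1, 0, 0, 0, -1]}}

```text
time_s: 13.1
tool_pos: [0.5257, 0.1017, 0.1876]
orientation: [1.211, 1.207, -1.206]
force: [1.3, -0.8, 0.1]
gripper_width: 0.0001
```

Emit:
{"fn": "step_arm", "kwargs": {"targets": [-0.1, 0.1, 0.05, 0, 0, 0, -1, -0.2, 0.2, 0.1, 0, 0, 0, -1, -0.25, 0.3, 0.15, 0, 0, 0, -1, -0.25, 0.4, 0.2, 0, 0, 0, -1, -0.25, 0.5, 0.2, 0, 0, 0, -1, -0.25, 0.6, 0.2, 0, 0, 0, -1, -0.25, 0.7, 0.2, 0, 0, 0, -1, -0.25, 0.9, 0.2, 0, 0, 0, -1, -0.25, 1, 0.2, 0, 0, 0, -1, -0.25, 1, 0.2, 0, 0, 0, -1]}}

```text
time_s: 13.93
tool_pos: [0.4993, 0.2036, 0.2044]
orientation: [1.207, 1.211, -1.208]
force: [-0.2, 0.1, 0.1]
gripper_width: -0.0003
```

```bash
python3 - <<'E'
from h import *
import pickle
o=arm.get_obs();print(o['tool_pos'],o['force'],o['time_s'])
c=arm.camera('scene');cv2.imwrite('pics/s8.png',cv2.resize(c['color'][125:345,190:430,::-1],None,fx=2.5,fy=2.5))
s=pickle.load(open('scene0.pkl','rb'))
P=depthpts(c);P0=depthpts(s)
for n,(x,y) in dict(start=(.524,.1017),stop=(.524,.0118)).items():
    for q in(P0,P):
        m=(np.hypot(q[...,0]-x,q[...,1]-y)<.009)&(q[...,2]>.075)&(q[...,2]<.11);print(n,m.sum(),np.median(q[...,2][m]))
t=arm.camera('top');cv2.imwrite('pics/t8.png',cv2.resize(t['color'][205:315,260:380,::-1],None,fx=5,fy=5,interpolation=cv2.INTER_CUBIC))
E
```

```text
[0.4992708  0.20359267 0.20436669] [-0.159414    0.14306984  0.0970984 ] 13.9333
start 55 0.09405066390918304
start 55 0.09419935866459783
stop 53 0.10163775995591684
stop 53 0.10128221714705654
```

View pics/s8.png

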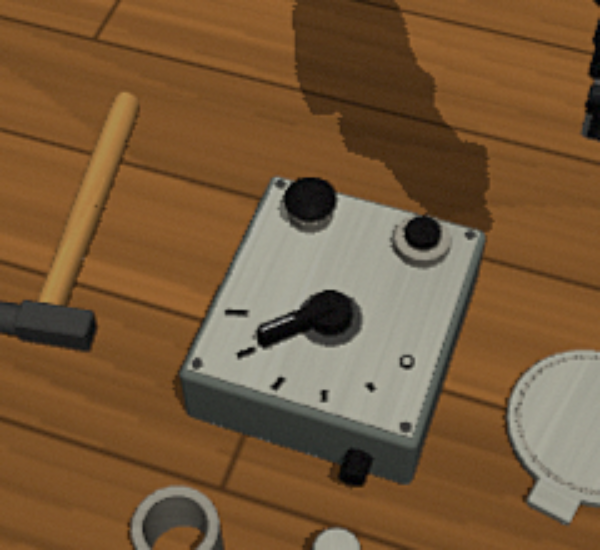

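View pics/t8.png

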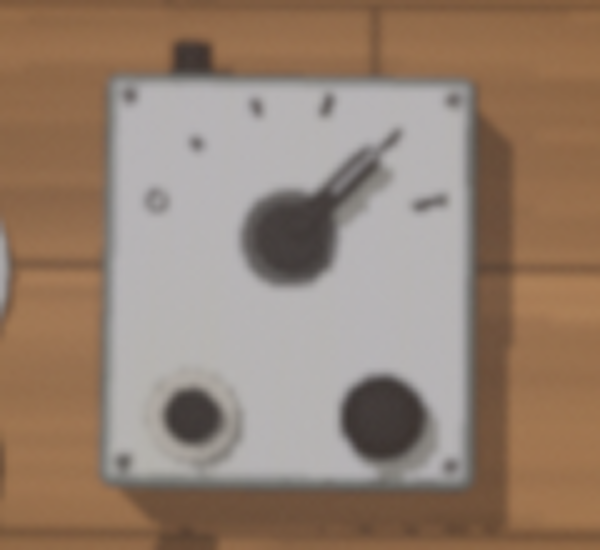

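The lever is at the fourth bar, the start button is back out, the box and stop button are unchanged, and the arm is clear of everything.

```bash
python3 -c "
from bench import arm
print(arm.sign_off())"
```

```text
the job is handed in; nothing more can be done
None
```

The selector now rests at speed 4, and I pressed the start button after that. I handed the job in at about 14 s of the 51 s allowed.

- **Selector:** The lever started at speed 1. I pushed it round with the shut fingertip for three clicks (2, 3, 4), backed off and lifted. Pictures taken before pressing start and again at the end both show its white line on the fourth bar. I saw click 2 in a picture. At click 3 the finger hid the lever, so I judged that one from the force falling to about zero.
- **Start button:** I pressed straight down until it stalled at z = 0.086 with 13.9 N, which is fully in. It came back out: its measured top height was 94.2 mm at the end and 94.1 mm at the start. Both are about 2 mm above the stated 92 mm, within the camera's roughly 2 mm calibration.
- **Sideways force:** There was up to 4.5 N of sideways force during the press, and the pictures show no shift of the box.
- **Left alone:** The stop button's height is unchanged within camera noise. I compared the box, hammer and other items only by eye, and saw no change in what the last pictures showed. The arm ended clear of everything, with force near zero.

No check failed.

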